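Load the loudspeaker test cradles

TASK

Load the test bench: put each of the four loudspeaker drivers into the cradle of its own shape and size, face down with the magnet up as it lies now, so that it lies flat on the cradle's floor inside the rim. Keep the drivers magnet up and set them down gently: do not drop them.

Things in the scene. Friction and masses are not known exactly. Their poses are not given: they have to be found in the camera images.
- large_round_driver: The large round driver. A small loudspeaker driver lying face down, magnet up: a flat black round flange of 72 mm diameter, 6 mm thick, then a dark tapered basket up to 17 mm, then a bare steel magnet cylinder of 42 mm diameter, from 17 to 37 mm above the underside, centred: grip it by this. Weighs about 240 g. Origin: centre of its flat underside; z up.
- small_round_driver: The small round driver. A small loudspeaker driver lying face down, magnet up: a flat black round flange of 48 mm diameter, 6 mm thick, then a dark tapered basket up to 17 mm, then a bare steel magnet cylinder of 27 mm diameter, from 17 to 37 mm above the underside, centred: grip it by this. Weighs about 100 g. Origin: centre of its flat underside; z up.
- square_driver: The square driver. A small loudspeaker driver lying face down, magnet up: a flat black square flange, 56 x 56 mm, 6 mm thick, then a dark tapered basket up to 17 mm, then a bare steel magnet block of 30 x 30 mm, from 17 to 37 mm above the underside, centred: grip it by this. Weighs about 180 g. Origin: centre of its flat underside; z up. x and y lie along its sides.
- oblong_driver: The oblong driver. A small loudspeaker driver lying face down, magnet up: a flat black rectangular flange, 76 mm along x and 44 mm along y, 6 mm thick, then a dark tapered basket up to 17 mm, then a bare steel magnet block, 36 mm along x and 24 mm along y, from 17 to 37 mm above the underside, centred: grip it by this. Weighs about 140 g. Origin: centre of its flat underside; z up.
- large_round_cradle: The large round cradle, fixed to the bench: an aluminium rim round a grey floor. Pocket 88 mm in diameter, 8 mm more than its driver on every side; rim 4 mm wide, its top 10 mm above the bench, the floor 4 mm above the bench. Origin: centre of its underside, on the bench; z up. 
- small_round_cradle: The small round cradle, fixed to the bench: an aluminium rim round a grey floor. Pocket 64 mm in diameter, 8 mm more than its driver on every side; rim 4 mm wide, its top 10 mm above the bench, the floor 4 mm above the bench. Origin: centre of its underside, on the bench; z up. 
- square_cradle: The square cradle, fixed to the bench: an aluminium rim round a grey floor. Pocket 72 x 72 mm, 8 mm more than its driver on every side; rim 4 mm wide, its top 10 mm above the bench, the floor 4 mm above the bench. Origin: centre of its underside, on the bench; z up. x and y lie along its sides.
- oblong_cradle: The oblong cradle, fixed to the bench: an aluminium rim round a grey floor. Pocket 92 mm along x and 60 mm along y, 8 mm more than its driver on every side; rim 4 mm wide, its top 10 mm above the bench, the floor 4 mm above the bench. Origin: centre of its underside, on the bench; z up. 
Mind the look-alikes: they are no part of the job. Leave any blue or purple look-alike of the large_round_cradle alone. Leave any orange look-alike of the large_round_driver alone.

How it is judged:
By the outcome, as a careful person would: the job done as asked, in the order asked, and still so for the second after the job is handed in, with the robot touching nothing.
It also fails if it takes over 93 s, if anything falls off the work surface, if the arm or the gripper's body presses on something with over 40 N, if the wrist force passes 120 N, or if a joint passes its speed limit or range.

ROBOT

A 6-joint arm with a two-finger parallel gripper is mounted at the origin on the work surface. World frame = base frame: x ahead of the robot, y to its left, z up, the work surface at z = 0. Lengths are in m, angles in rad, forces in N, time in s.
With the tool pointing down it reaches from about 0.4 to 0.825 m from the base axis. Payload 7 kg.
Tool frame: the origin (TCP) lies on the centre line of the jaws, within the pads' length; the fingertips stand 8 mm ahead of it and the grasp point (between the pads) lies 11 mm behind it (r.tip_reach is the distance from the TCP to the fingertips, in m); z points along the fingers, y is the line along which they close (so a half turn about z gives the same grasp; the last joint's range is limited). The gripper opens to 88 mm and grips with 3 to 60 N. Pads are 19 mm wide; open, the fingers measure 130 mm over their backs; the gripper's body (78 mm by 193 mm) begins 47 mm behind the grasp point.
Start: joints at [-1.014, 0.359, 0.012, 0, -1.224, -0.288], TCP at [0.179, -0.651, 0.2] pointing down, gripper open.
Joint ranges: [-3.07, 3.07], [-1.43, 2.12], [-1.02, 1.25], [-3.03, 1.67], [-3.05, -0], [-3.03, 3.03]. Speed limits (rad/s): [2.39, 2.39, 3.01, 3.14, 3.14, 3.14].

INTERFACE

Orientations are given as a rotation vector (axis times angle).
In Python, from cell import r, release, grab, kinematics, telemetry, imaging, order gives the robot as it stands. Calls block until the motion is done:
- r.move_ptp(position, orientation): joint-space move of the TCP to a pose.
- r.movel(position, max_speed=0.15, ori=None, max_force=None): straight line of the TCP; ori=None keeps the orientation; max_speed is the mean speed in m/s. With max_force (N) it stops when the force on the tool has changed by that much, and returns True; else False.
- r.set_joints(angles): joint-space move.
- release() and grab(squeeze=None): open the fingers fully, or close them until they stop; squeeze is the grip in N (None keeps the last).
- r.wait(seconds).
- kinematics.solve_ik(position, orientation): joint angles nearest the present ones, or None.
- telemetry.state(): the state.
- imaging.read_camera(name): name is "scene" or "top" or "wrist"; returns the picture (384x512x3 uint8, red, green, blue); there is no depth.
- imaging.camera_model(name): a dict with "fx", "fy", "cx", "cy" (pixels), "view" (4x4, takes a point from world to camera coordinates); the wrist camera has in their place "tool_from_camera" (4x4, takes a point from camera to tool coordinates, whose origin is the TCP and whose axes are the flange's). Camera axes: x right, y down, z forward; pixel columns grow to the right and rows downward; lengths in m; the calibration is good to about 2 mm. A picture is of the moment at which its call begins: read the wrist's pose just before it. camera_model takes no time and is no camera call.
A pose or a line that the arm cannot do raises r.PlanningError and nothing moves.
- order.hand_in(): hands the job in; it is judged then, once.
The state is a dict: "clock": time; "joint_positions": joint angles; "joint_velocities": joint speeds; "effort": joint torques, N m; "eef_pos": TCP position; "tool_rot": TCP orientation; "contact_force": force on the tool from outside, world axes, zero at the start; "ft_torque": the same for the moment, N m; "finger_gap": finger opening in m; "finger_force": force on a finger pad.
Only numpy, scipy, OpenCV 4.12 (cv2) and the standard library are available. Lean on these libraries where they do the work, as an engineer would, in place of code of your own. Each camera call takes 0.05 s, during which the arm holds its last target. There are 200 camera calls.

## Working session

There is one attempt and no reset: what is moved stays moved. The work goes in short steps, each a Python script; the robot and the scene stay as the last script left them, time stands still between calls to the robot, and variables do not carry over. Pictures are saved under pics/ and viewed, at most 14 in all, crops included, and the job is handed in when it is done.

```bash
ls; mkdir -p pics; python3 - <<'E'
from cell import r, imaging, telemetry
import cv2
for n in ("top","scene"):
    im=imaging.read_camera(n); cv2.imwrite(f"pics/{n}0.png",im[:,:,::-1])
    m=imaging.camera_model(n); print(n,m)
s=telemetry.state(); print(s["clock"],s["eef_pos"],s["tool_rot"],s["finger_gap"])
print(imaging.camera_model("wrist"))
E
```

```text
pics
top {'fx': 471.0120990932662, 'fy': 471.0120990932662, 'cx': 258.26045359273826, 'cy': 192.01562486717646, 'view': array([[ 0.02275368, -0.99961938, -0.01560046,  0.00407667],
       [-0.98830952, -0.02013773, -0.15112497,  0.40953027],
       [ 0.15075329,  0.01885674, -0.98839156,  1.57973277],
       [ 0.        ,  0.        ,  0.        ,  1.        ]])}
scene {'fx': 402.00169590766075, 'fy': 402.00169590766075, 'cx': 257.2557914484435, 'cy': 192.9957372687357, 'view': array([[-0.71476924,  0.69912196, -0.01825983,  0.30473205],
       [ 0.40679724,  0.39438042, -0.82400248, -0.15041846],
       [-0.56887691, -0.59639967, -0.56629188,  1.32115348],
       [ 0.        ,  0.        ,  0.        ,  1.        ]])}
0.1 [ 0.17911235 -0.65030229  0.19921999] [ 4.20787493e-01 -3.11293466e+00 -2.28686804e-03] 0.08759461918673948
{'fx': 330.0789799450241, 'fy': 330.0789799450241, 'cx': 253.32202548985194, 'cy': 192.61392433493745, 'tool_from_camera': array([[ 6.88169151e-04, -9.55639309e-01, -2.94538687e-01,
         8.08800976e-02],
       [ 9.99999422e-01,  9.00853689e-04, -5.86416829e-04,
         1.98363492e-04],
       [ 8.25739236e-04, -2.94538113e-01,  9.55639376e-01,
        -1.85894859e-01],
       [ 0.00000000e+00,  0.00000000e+00,  0.00000000e+00,
         1.00000000e+00]])}
```

View pics/top0.png

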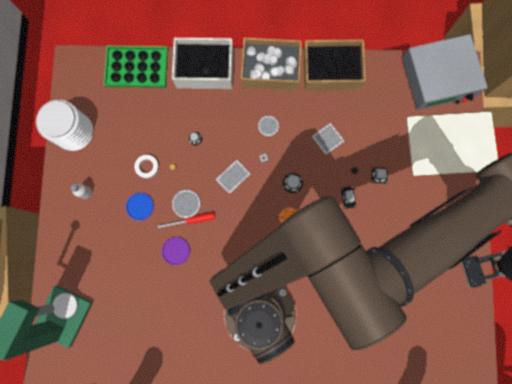

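View pics/scene0.png

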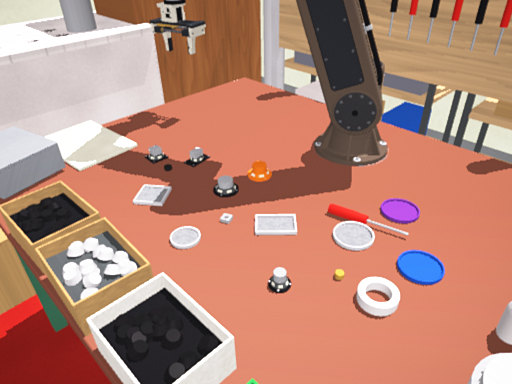

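```bash
python3 - <<'E'
import cv2
im=cv2.imread("pics/top0.png")
a=cv2.resize(im[115:220,160:290],None,fx=5,fy=5,interpolation=cv2.INTER_CUBIC);cv2.imwrite("pics/cA.png",a)
a=cv2.resize(im[115:225,260:400],None,fx=5,fy=5,interpolation=cv2.INTER_CUBIC);a=cv2.convertScaleAbs(a,alpha=1.8);cv2.imwrite("pics/cB.png",a)
E
```

```text
(no output)
```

View pics/cA.png

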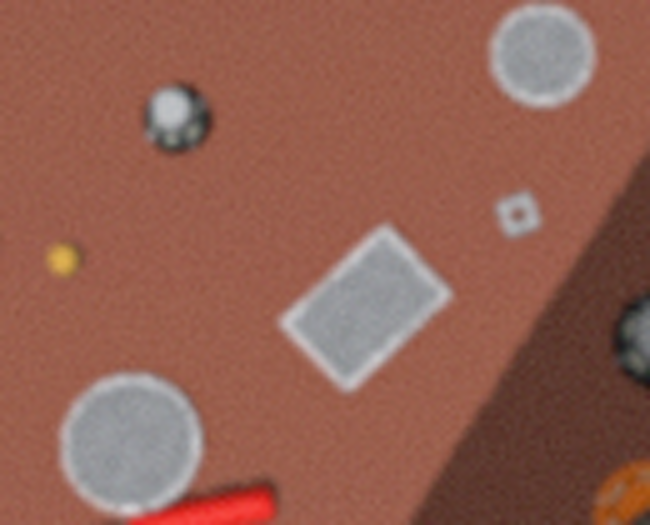

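View pics/cB.png

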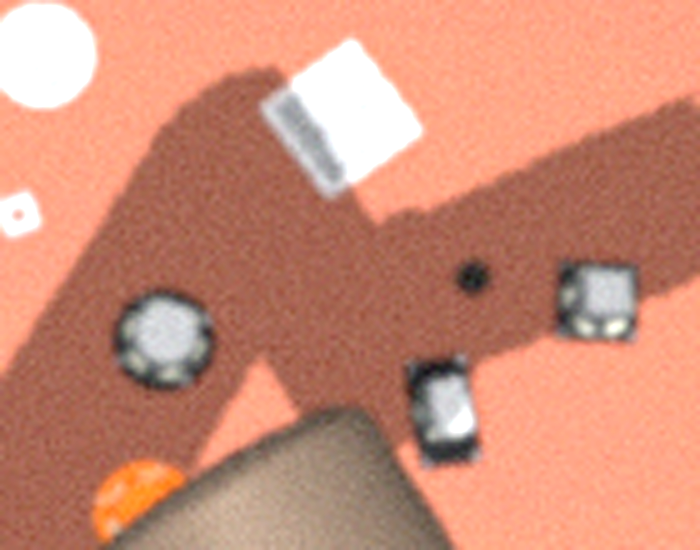

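Candidates in the top view:
- Drivers: small round (195,138), large round (292,183), oblong (349,197), square (380,175). The orange one at (287,215) is a decoy.
- Cradles: large round grey (186,203), with blue (140,206) and purple (176,250) as decoys. Small round (268,126), oblong (233,176), square (328,138).

The crops confirm these shapes. Next I convert the pixels to positions and check the sizes.

```bash
cat > h.py <<'E'
import numpy as np, cv2
from cell import r, release, grab, kinematics, telemetry, imaging, order
from scipy.spatial.transform import Rotation as R
def ray(m,T,px,z):  # T: world_from_camera
    d=T[:3,:3]@np.array([(px[0]-m["cx"])/m["fx"],(px[1]-m["cy"])/m["fy"],1]); o=T[:3,3]
    return (o+d*(z-o[2])/d[2])[:2]
def top(px,z):
    m=imaging.camera_model("top"); return ray(m,np.linalg.inv(m["view"]),px,z)
def wristT(s):
    T=np.eye(4);T[:3,:3]=R.from_rotvec(s["tool_rot"]).as_matrix();T[:3,3]=s["eef_pos"]
    return T@imaging.camera_model("wrist")["tool_from_camera"]
def down(a):   # tool pointing down, jaw line at world angle a (closing axis); picks x-axis a-90 deg -> rotated
    y=np.array([np.cos(a),np.sin(a),0]);z=np.array([0,0,-1.]);x=np.cross(y,z)
    return R.from_matrix(np.c_[x,y,z]).as_rotvec()
def shot(name):
    s=telemetry.state(); im=imaging.read_camera("wrist"); T=wristT(s); np.save(f"pics/{name}.npy",T)
    cv2.imwrite(f"pics/{name}.png",im[:,:,::-1]); return s
def wpx(name,px,z): return ray(imaging.camera_model("wrist"),np.load(f"pics/{name}.npy"),px,z)
E
python3 - <<'E'
from h import *
np.set_printoptions(precision=4,suppress=True)
A=lambda c:((c[0]+.5)/5-.5+160,(c[1]+.5)/5-.5+115)
B=lambda c:((c[0]+.5)/5-.5+260,(c[1]+.5)/5-.5+115)
def P(n,f,pts,z):
    w=np.array([top(f(p),z) for p in pts]); c=w.mean(0); e=np.diff(np.r_[w,w[:1]],axis=0)
    print(n,c,"r",np.hypot(*c),"len",np.hypot(*e.T),"ang",np.degrees(np.arctan2(e[:,1],e[:,0])))
P("LRC",A,[(132,372),(203,443),(132,515),(60,443)],.01)
P("SRC",A,[(543,2),(596,55),(543,108),(490,55)],.01)
P("OC",A,[(386,223),(453,294),(348,392),(279,322)],.01)
P("SC",B,[(350,38),(423,130),(333,200),(262,103)],.01)
P("LRD mag",B,[(163,333)],.037); P("LRD fl",B,[(163,341)],.006)
P("SRD mag",A,[(172,104)],.037); P("SRD fl",A,[(178,120)],.006)
P("SD mag",B,[(610,293)],.037); P("SD fl",B,[(598,301)],.003)
P("OD mag",B,[(449,402)],.037); P("OD fl",B,[(443,410)],.003)
P("OD long",B,[(407,360),(425,462),(478,455),(465,357)],.004)
P("SD",B,[(562,262),(637,265),(633,340),(558,336)],.004)
P("orange",B,[(140,505)],.02);P("scrd",A,[(270,500)],.01)
E
```

```text
LRC [0.3683 0.2627] r 0.4523598188441557 len [0.0709 0.0693 0.0716 0.0697] ang [-133.3894  137.368    46.8964  -43.2095]
SRC [ 0.6512 -0.0165] r 0.6513939123224257 len [0.0541 0.0538 0.0539 0.054 ] ang [-134.9922  136.9505   45.2296  -42.8687]
OC [0.4669 0.103 ] r 0.4780965388659161 len [0.0693 0.1002 0.0693 0.1022] ang [-135.8492  134.801    45.8078  -45.2266]
SC [ 0.6094 -0.2277] r 0.650572669494005 len [0.0835 0.0815 0.0853 0.0786] ang [-142.2193  129.2915   35.8981  -51.8872]
LRD mag [ 0.4482 -0.1023] r 0.4596991558133807 len [0.] ang [0.]
LRD fl [ 0.448 -0.104] r 0.4599409530979704 len [0.] ang [0.]
SRD mag [0.6031 0.2409] r 0.6494230758861891 len [0.] ang [0.]
SRD fl [0.6    0.2412] r 0.6466809599712279 len [0.] ang [0.]
SD mag [ 0.482  -0.4068] r 0.6307276912741168 len [0.] ang [0.]
SD fl [ 0.4829 -0.4067] r 0.6313773192498011 len [0.] ang [0.]
OD mag [ 0.4045 -0.2967] r 0.5016743015149981 len [0.] ang [0.]
OD fl [ 0.4039 -0.2985] r 0.5022704425899036 len [0.] ang [0.]
OD long [ 0.405  -0.2989] r 0.5032957591651237 len [0.0722 0.0369 0.0689 0.0403] ang [-170.3256  -81.235     7.0298   94.1615]
SD [ 0.483  -0.4061] r 0.6310276699795129 len [0.0521 0.0534 0.0519 0.0527] ang [-91.2297 175.9766  88.0319  -3.7928]
orange [ 0.3316 -0.0889] r 0.34335506060086285 len [0.] ang [0.]
scrd [0.3307 0.1654] r 0.3697867000785969 len [0.] ang [0.]
```

Sizes and reach agree with the descriptions. I'll go to a hover over the square and oblong drivers and take a wrist shot.

```bash
cat >> h.py <<'E'
def best(p,adeg,sym=180):
    c=[]
    for k in range(360//sym):
        o=down(np.radians(adeg+k*sym)); q=kinematics.solve_ik(p,o)
        if q is not None: c.append((np.abs(np.asarray(q)-telemetry.state()["joint_positions"]).max(),adeg+k*sym,o,np.asarray(q)))
    return sorted(c,key=lambda t:(abs(t[3][5])>2.6,t[0]))[0]
E
python3 - <<'E'
from h import *
b=best([.44,-.34,.2],-2.6,90); print(b)
r.move_ptp([.44,-.34,.2],b[2]); r.wait(.2); s=shot("w1"); print(s["clock"],s["eef_pos"],s["contact_force"])
im=cv2.imread("pics/w1.png"); cv2.imwrite("pics/w1b.png",cv2.resize(im,(800,600),interpolation=cv2.INTER_CUBIC))
E
```

```text
(np.float64(0.7081511416056228), 177.4, array([ 2.17047111, -2.27126827, -0.        ]), array([-3.05726182e-01,  1.63759158e-01, -2.53343387e-01,  8.88178420e-16,
       -1.15369378e+00,  2.60347621e-01]))
1.8 [ 0.43958495 -0.34074651  0.19984508] [-0.70881978 -0.05241876 -0.16977949]
```

View pics/w1b.png

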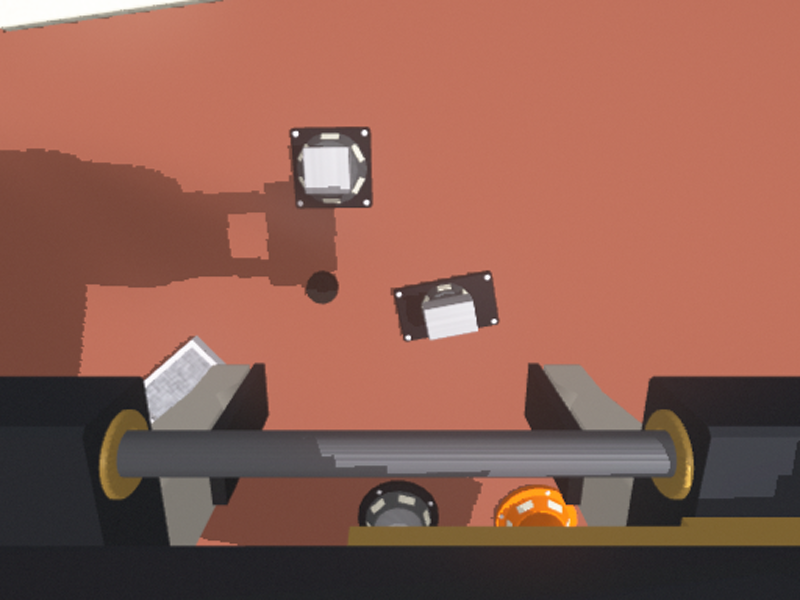

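Square driver corners are at (291,128),(371,127),(372,208),(293,209). Oblong corners are at (393,289),(491,271),(498,325),(404,342). The large and orange drivers are partly hidden at the bottom.

```bash
python3 - <<'E'
from h import *
np.set_printoptions(precision=4,suppress=True)
for n,c in dict(SD=[(291,128),(371,127),(372,208),(293,209)],OD=[(393,289),(491,271),(498,325),(404,342)]).items():
    w=np.array([wpx("w1",((x+.5)/1.5625-.5,(y+.5)/1.5625-.5),.006) for x,y in c]);e=np.diff(np.r_[w,w[:1]],axis=0)
    print(n,w.mean(0),np.hypot(*e.T),np.degrees(np.arctan2(e[:,1],e[:,0])))
E
```

```text
SD [ 0.4816 -0.4049] [0.0559 0.056  0.0577 0.0561] [178.0203  87.2673  -1.9434 -94.6001]
OD [ 0.4017 -0.2974] [0.0755 0.0441 0.0748 0.0443] [-171.8685   97.5595    8.316   -81.4569]
```

```bash
cat >> h.py <<'E'
H=.12; ZG=.0275
def pick(p,a,sym=180):
    b=best([*p,H],a,sym); r.move_ptp([*p,H],b[2]); 
    hit=r.movel([*p,ZG],max_speed=.12,max_force=15); grab(30)
    s=telemetry.state(); print("pick hit",hit,"jaw",b[1],"gap",s["finger_gap"],"z",s["eef_pos"],"t",s["clock"])
    r.movel([*p,H],max_speed=.15); s=telemetry.state(); print("lifted gap",s["finger_gap"],"fz",s["contact_force"])
    return b[1]
def place(p,a,sym=180):
    b=best([*p,H],a,sym); r.move_ptp([*p,H],b[2]); print("place jaw",b[1])
    r.movel([*p,ZG+.011],max_speed=.12); r.wait(.2)
    hit=r.movel([*p,ZG],max_speed=.02,max_force=4); s=telemetry.state()
    print("touch",hit,s["eef_pos"],s["contact_force"]); release(); r.wait(.1)
    r.movel([*p,H],max_speed=.15); s=telemetry.state(); print("gap",s["finger_gap"],"t",s["clock"])
E
python3 - <<'E'
from h import *
j=pick([.4817,-.4052],-2.8,90); place([.6094,-.2277],37.8,90)
b=best([.44,-.2,.2],98.3); r.move_ptp([.44,-.2,.2],b[2]); r.wait(.2); shot("w2")
cv2.imwrite("pics/t2.png",imaging.read_camera("top")[:,:,::-1])
a=cv2.resize(cv2.imread("pics/w2.png"),(560,420)); t=cv2.resize(cv2.imread("pics/t2.png")[105:185,285:365],(240,240),interpolation=cv2.INTER_CUBIC)
c=np.zeros((420,800,3),np.uint8);c[:,:560]=a;c[:240,560:]=t;cv2.imwrite("pics/m2.png",c)
E
```

```text
pick hit False jaw 177.2 gap 0.0003004828479022581 z [ 0.48166762 -0.40519235  0.02749566] t 4.725
lifted gap 0.000801182989559176 fz [-0.08740677  0.29974512  0.1217219 ]
place jaw 217.8
touch False [ 0.60940945 -0.22771299  0.02743284] [-0.14730405 -0.95443627  0.38063565]
gap 0.08778698232303576 t 10.4083
```

View pics/m2.png

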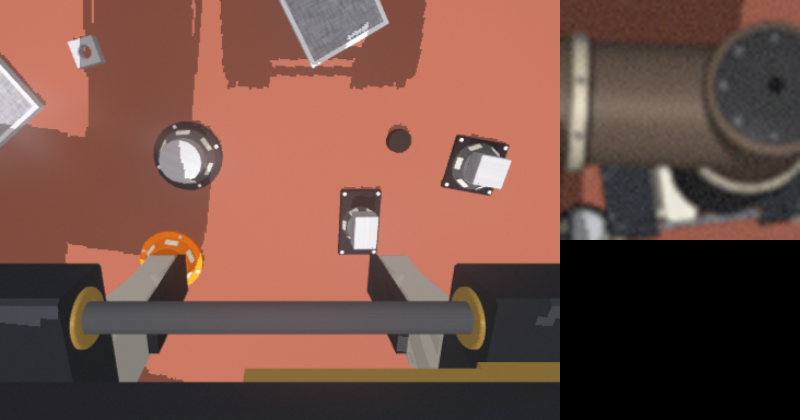

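The grasp missed: the gap closed to 0 and the square driver, now at about (475,165), was only nudged. I'll measure it again and check the tool data.

```bash
python3 - <<'E'
from h import *
np.set_printoptions(precision=4,suppress=True)
k=560/512
for n,c,z in [("SD",[(457,135),(509,148),(490,195),(442,185)],.006),("OD",[(342,187),(381,190),(378,254),(339,252)],.006),("SDmag",[(479,153),(511,159),(503,189),(473,183)],.037),("LRDfl",[(154,155),(188,121),(222,155),(188,190)],.006)]:
    w=np.array([wpx("w2",((x+.5)/k-.5,(y+.5)/k-.5),z) for x,y in c]);e=np.diff(np.r_[w,w[:1]],axis=0)
    print(n,w.mean(0),np.hypot(*e.T),np.degrees(np.arctan2(e[:,1],e[:,0])))
s=telemetry.state();print(r.tip_reach,s["eef_pos"],R.from_rotvec(s["tool_rot"]).as_matrix(),s["finger_force"],s["clock"])
E
```

```text
SD [ 0.4814 -0.4055] [0.0578 0.0518 0.0547 0.0535] [-95.0523 176.0819  86.5652  -0.6517]
OD [ 0.4032 -0.2986] [0.0424 0.0752 0.0447 0.076 ] [ -86.2136 -169.4294   95.0963    8.7681]
SDmag [ 0.4822 -0.4057] [0.0324 0.0299 0.0313 0.0295] [ -91.9956 -175.9285   87.0833    6.3118]
LRDfl [ 0.4488 -0.1045] [0.0516 0.0479 0.0539 0.0501] [ -39.4856 -128.022   142.7926   49.3346]
0.008 [ 0.4402 -0.2     0.1993] [[ 0.9896  0.1438 -0.0014]
 [ 0.1438 -0.9896  0.    ]
 [-0.0013 -0.0002 -1.    ]] 0.0 11.6667
```

```bash
python3 - <<'E'
import cv2
a=cv2.imread("pics/w2.png")[100:250,270:500];cv2.imwrite("pics/w2c.png",cv2.resize(a,None,fx=3.4,fy=3.4,interpolation=cv2.INTER_CUBIC))
E
```

```text
(no output)
```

View pics/w2c.png

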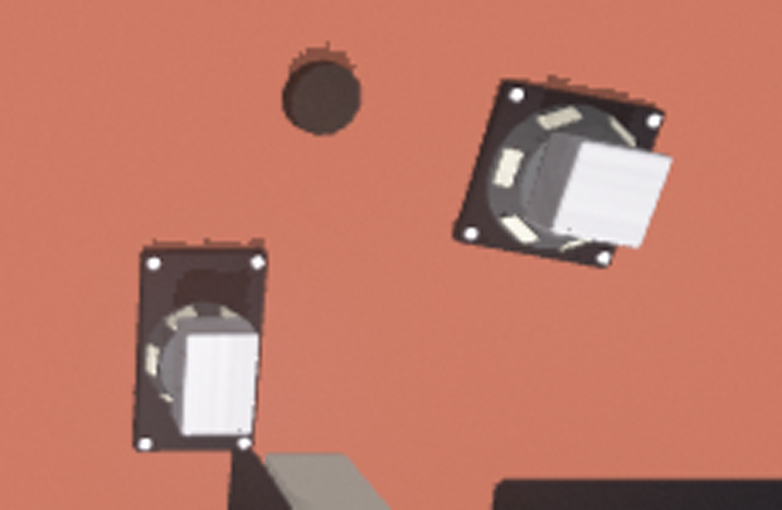

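The square driver hasn't moved, so the fingers closed above it or beside it. I'll go down with the jaws open and look before gripping.

```bash
python3 - <<'E'
from h import *
p=[.4817,-.4052]
b=best([*p,H],-2.8,90); r.move_ptp([*p,H],b[2]); r.movel([*p,ZG],max_speed=.12,max_force=15); r.wait(.2)
s=shot("w3"); print(s["eef_pos"],s["finger_gap"],s["clock"],s["joint_positions"])
sc=imaging.read_camera("scene")[:,:,::-1]
a=cv2.resize(cv2.imread("pics/w3.png"),(512,384)); t=cv2.resize(sc[90:190,105:205],(288,288),interpolation=cv2.INTER_CUBIC)
c=np.zeros((384,800,3),np.uint8);c[:,:512]=a;c[:288,512:]=t;cv2.imwrite("pics/m3.png",c)
E
```

```text
[ 0.48218873 -0.40543031  0.02835636] 0.08762036587795693 13.6917 [-3.89734226e-01  4.38316410e-01 -2.95983299e-01  7.69822579e-05
 -8.35011063e-01  1.91165418e+00]
```

View pics/m3.png

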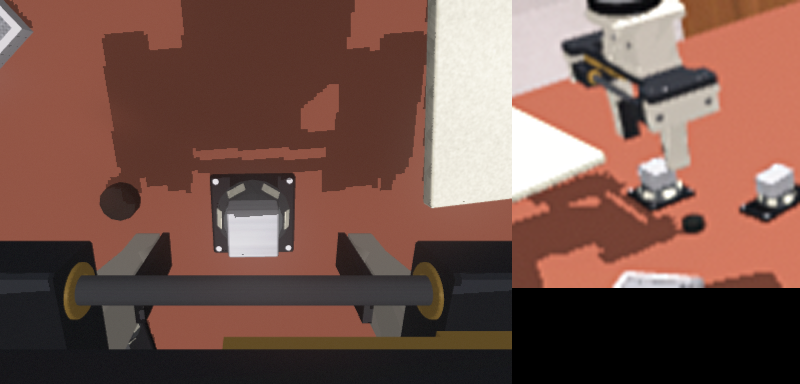

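```bash
python3 - <<'E'
from h import *
np.set_printoptions(precision=4,suppress=True)
m=imaging.camera_model("wrist"); C=np.linalg.inv(m["tool_from_camera"])
def pr(p): c=C[:3,:3]@p+C[:3,3]; return m["fx"]*c[0]/c[2]+m["cx"],m["fy"]*c[1]/c[2]+m["cy"]
for x in (-.0095,.0095):
  for z in(-.03,-.011,.008): print(x,z,pr(np.array([x,.044,z])),pr(np.array([x,-.044,z])))
w=np.array([wpx("w3",q,.006) for q in [(210,174),(294,174),(294,252),(213,250)]]);e=np.diff(np.r_[w,w[:1]],axis=0)
print(w.mean(0),np.hypot(*e.T))
ms=imaging.camera_model("scene")
def ps(p): c=ms["view"]@[*p,1]; return ms["fx"]*c[0]/c[2]+ms["cx"],ms["fy"]*c[1]/c[2]+ms["cy"]
s=telemetry.state();e=s["eef_pos"];Rm=R.from_rotvec(s["tool_rot"]).as_matrix()
for y in(.044,-.044): u=ps(e+Rm@[0,y,.008]); print("scene tip",u,"crop",512+(u[0]-105)*2.88,(u[1]-90)*2.88)
u=ps([.4817,-.4052,.037]);print("mag top crop",512+(u[0]-105)*2.88,(u[1]-90)*2.88)
E
```

```text
-0.0095 -0.03 (np.float64(335.70880177673905), np.float64(265.6690657665791)) (np.float64(169.84960577638537), np.float64(265.64429717537746))
-0.0095 -0.011 (np.float64(327.9429037749311), np.float64(249.23676560864558)) (np.float64(177.66177970714205), np.float64(249.20624298338362))
-0.0095 0.008 (np.float64(321.51025399041157), np.float64(235.62556030495986)) (np.float64(184.13215785617092), np.float64(235.59154013637107))
0.0095 -0.03 (np.float64(338.4583318406598), np.float64(232.74701021420682)) (np.float64(167.11366069127453), np.float64(232.7029621863726))
0.0095 -0.011 (np.float64(330.19460163633346), np.float64(219.00765667130474)) (np.float64(175.42398735835684), np.float64(218.960911918393))
0.0095 0.008 (np.float64(323.38822310203017), np.float64(207.69130936598557)) (np.float64(182.26806804548028), np.float64(207.64346260402334))
[ 0.4821 -0.4054] [0.0545 0.0561 0.0566 0.0545]
scene tip (np.float64(148.59443862974413), np.float64(147.1038432255123)) crop 637.5519832536631 164.45906848947538
scene tip (np.float64(162.59925734555813), np.float64(156.8085880132455)) crop 677.8858611552074 192.408733478147
mag top crop 655.0524944254632 164.43960736585754
```

The camera pose and the driver position agree (5 mm or better). But both views put the fingertips about 38 mm higher than the stated tip_reach: wrist rows are 234 against 208 predicted, and the scene shows the tips about 9 px high. So the stated tip offset is wrong. I'll calibrate it by touching the bench gently, since the open jaws clear the flange here.

```bash
python3 - <<'E'
from h import *
p=[.4817,-.4052]
print(r.movel([*p,-.016],max_speed=.06,max_force=6)); s=telemetry.state(); print(s["eef_pos"],s["contact_force"]); r.wait(.2)
print(r.movel([*p,-.042],max_speed=.015,max_force=4)); s=telemetry.state(); print(s["eef_pos"],s["contact_force"],s["clock"])
r.movel([*p,-.010],max_speed=.05); shot("w4"); print(telemetry.state()["eef_pos"])
E
```

```text
False
[ 0.48195247 -0.40534683 -0.01580918] [ 0.50234082 -0.00090403 -0.08324501]
True
[ 0.48169446 -0.40522087 -0.02614349] [-0.8671024   0.85541521  6.15760323] 15.7333
[ 0.48166632 -0.40513772 -0.00995589]
```

The bench touch gives the tips 26 mm behind the reported TCP. The corrected grasp height is therefore TCP z = -0.006, with tips at 20 mm. Now I redo the square driver, checking the gap after the grasp.

```bash
sed -i 's/^H=.12; ZG=.0275/H=.085; ZG=-.006/' h.py
sed -i 's/    r.movel(\[\*p,H\],max_speed=.15); s=telemetry.state(); print("lifted/    assert s["finger_gap"]>.015, "missed"\n&/' h.py
python3 - <<'E'
from h import *
p=[.4817,-.4052]
r.movel([*p,ZG],max_speed=.05); grab(30); s=telemetry.state(); print(s["finger_gap"],s["eef_pos"])
assert s["finger_gap"]>.015
r.movel([*p,H],max_speed=.15); s=telemetry.state(); print("lift",s["finger_gap"],s["contact_force"])
place([.6094,-.2277],37.8,90)
b=best([.4025,-.2978,H],98.3); r.move_ptp([.4025,-.2978,.13],b[2]); r.wait(.2)
cv2.imwrite("pics/sc5.png",imaging.read_camera("scene")[:,:,::-1]); t=imaging.read_camera("top")[:,:,::-1]
sc=cv2.imread("pics/sc5.png")
c=np.hstack([cv2.resize(sc[160:240,100:200],(400,320),interpolation=cv2.INTER_CUBIC),cv2.resize(t[105:185,285:385],(400,320),interpolation=cv2.INTER_CUBIC)]);cv2.imwrite("pics/m5.png",c)
E
```

```text
0.029695053266192664 [ 0.48169297 -0.40517041 -0.0060232 ]
lift 0.029567795731591837 [-0.42296926  0.42587391 -3.21480207]
place jaw 307.8
touch True [ 0.60959731 -0.22768612 -0.00217018] [-0.53134225  0.08877483  4.40836845]
gap 0.08731663064603175 t 22.45
```

View pics/m5.png

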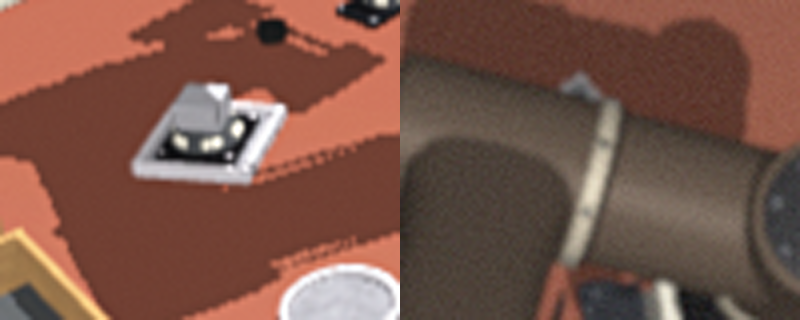

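The square driver is seated and aligned: black flange inside the rim, magnet up, and the touch height is right. Next are the oblong and the large round, which have two agreeing measurements each, then a look at the small round.

```bash
python3 - <<'E'
from h import *
pick([.4025,-.2978],98.3); place([.4669,.103],45.3)
pick([.4485,-.1043],90); place([.3683,.2627],90)
b=best([.53,.2,.18],90); r.move_ptp([.53,.2,.18],b[2]); r.wait(.2); s=shot("w6"); print(s["clock"])
cv2.imwrite("pics/w6b.png",cv2.resize(cv2.imread("pics/w6.png"),(800,600),interpolation=cv2.INTER_CUBIC))
cv2.imwrite("pics/sc6.png",imaging.read_camera("scene")[:,:,::-1])
cv2.imwrite("pics/sc6b.png",cv2.resize(cv2.imread("pics/sc6.png")[120:300,130:430],(800,480),interpolation=cv2.INTER_CUBIC))
E
```

```text
pick hit False jaw 278.3 gap 0.02379206241255511 z [ 0.40245738 -0.29778032 -0.00603476] t 25.875
lifted gap 0.02342484989299941 fz [-0.20713895  0.34691353 -1.40776629]
place jaw 225.3
touch True [ 0.46710797  0.10305251 -0.00231491] [0.98750764 0.04821405 3.69739911]
gap 0.08758444885549026 t 31.6417
pick hit False jaw 270 gap 0.04109981373290392 z [ 0.448524   -0.10431285 -0.0059715 ] t 34.4667
lifted gap 0.04129386978236063 fz [-0.18754225 -1.1648152  -2.83301292]
place jaw 270
touch True [ 0.36837041  0.26289851 -0.00215366] [0.13725454 0.0298746  1.41481379]
gap 0.0876012714587953 t 39.825
40.8333
```

View pics/w6b.png

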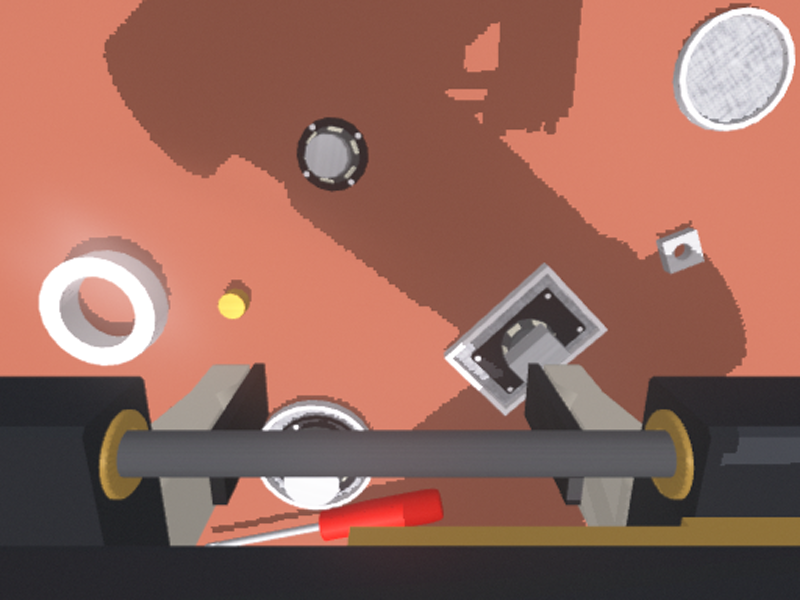

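View pics/sc6b.png

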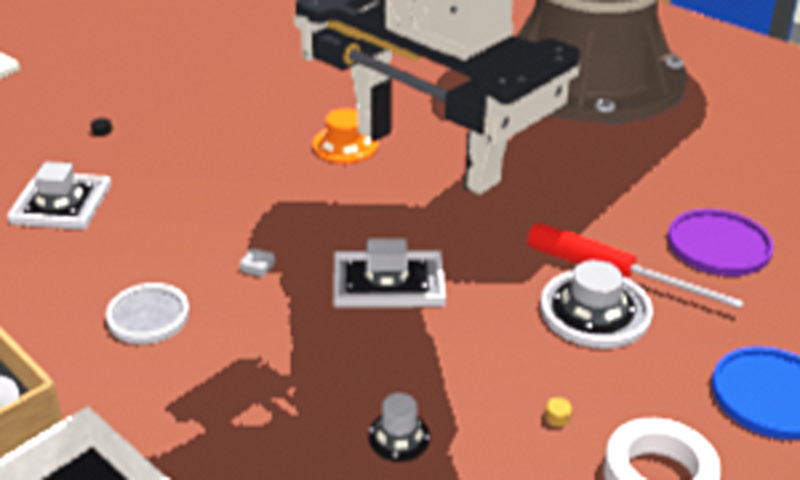

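Three drivers are seated: square, oblong and large round. In the wrist view, the small driver's flange is centred at (332,154) and the small cradle's rim at (736,69).

```bash
python3 - <<'E'
from h import *
f=lambda x,y:((x+.5)/1.5625-.5,(y+.5)/1.5625-.5)
p=wpx("w6",f(332.5,154),.004); c=wpx("w6",f(736,69),.008); print(p,c)
p=np.mean([p,[.6010,.2411]],axis=0); 
assert np.hypot(*(p-[.601,.2411]))<.005
pick(list(p),90); place([.6512,-.0165],90)
b=best([.45,-.35,.2],90); r.move_ptp([.45,-.35,.2],b[2]); r.wait(.2); print(telemetry.state()["clock"])
t=imaging.read_camera("top")[:,:,::-1]; s=imaging.read_camera("scene")[:,:,::-1]
cv2.imwrite("pics/f.png",np.hstack([cv2.resize(t[110:230,160:340],(480,320),interpolation=cv2.INTER_CUBIC),cv2.resize(s[200:280,145:225],(320,320),interpolation=cv2.INTER_CUBIC)]))
E
```

```text
[0.60018165 0.24281129] [ 0.65284285 -0.01633541]
pick hit False jaw 270 gap 0.026529141194469207 z [ 0.60059     0.24198391 -0.0060515 ] t 43.4083
lifted gap 0.026271352573422103 fz [-0.89827592 -0.94132614 -0.31463127]
place jaw 270
touch True [ 0.65135216 -0.01648968 -0.00225002] [-1.02664789  0.50984727  2.73287786]
gap 0.0874347932011232 t 48.5917
50.2917
```

View pics/f.png

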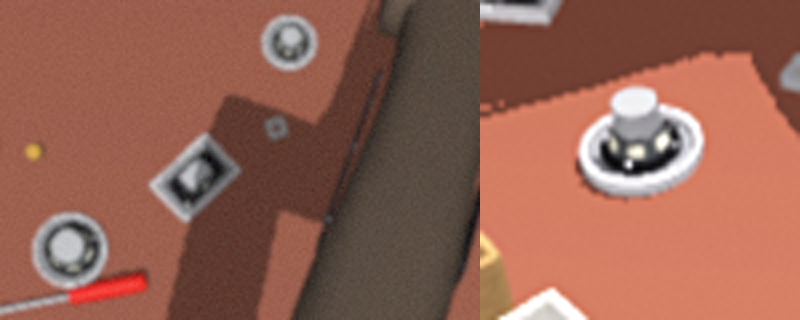

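The top view shows the small, oblong and large drivers centred in their cradles at (289,43), (195,176) and (70,247). The scene crop shows the small one lying flat. The arm is clear.

```bash
python3 -c "
from cell import order; print(order.hand_in())"
```

```text
the job is handed in; nothing more can be done
None
```

All four drivers lie flat in their own cradles, magnet up, and the job was handed in at about 50 s of the 93 s allowed; the first grasp closed on air because the real fingertips sit 34 mm shorter than the stated `r.tip_reach`, which I corrected by touching the bench.

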